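Stack a small gilt frame, build-up spacer and backing board in a fitting jig

TASK

On the white fitting jig, slide the small gold frame along the bed, without lifting it, fully home against the back stop between the tall wooden fences. Then lay the pale wooden spacer squarely on it and finally the dark backing board squarely on the spacer, each flat and lined up with the frame, set down rather than dropped. Leave the bottle, jar, palette and cork block where they are.

Things in the scene. Friction and masses are not known exactly. Their poses are not given: they have to be found in the camera images.
- pocket (a point): Centre of the three-sided pocket where the stack belongs, on the fixed jig's white bed, 6 mm above the table. +x points to the back stop, y along the pocket's width, z up. A part fully home has its centre at x = 0, y = 0. The pocket is open to -x, where the bed runs on to x = -150 mm (82 mm to either side), with low guide rails along its edges.
- stop (a point): Foot of the back stop's face, on the bed, 30 mm in +x from the pocket's centre; axes as the pocket's. The brown stop is upright to 22 mm above the bed, then leans back to 51 mm. It is in two halves with a free gap of 76 mm between them (y = -38 to +38 mm), room for a finger.
- mouth (a point): Middle of the pocket's mouth, on the bed, 30 mm in -x from the pocket's centre; axes as the pocket's. Inner faces 148 mm apart (y = +-74 mm) all along: brown side fences from the mouth to 64 mm beyond it, 18 mm thick, upright to 50 mm above the bed, then leaning outward to 62 mm; before the mouth low brown guide rails, 15 mm high, 8 mm thick, 120 mm long.
- frame_centre (a point): Centre (half-way up) of the gold picture frame, lying face down on the jig's bed in front of the pocket between the low guide rails (4 mm play each side): outside 60 mm (x) by 140 mm (y), 24 mm high, about 0.25 kg; rails 13 mm wide, open middle with a blue picture. Home: centre 12 mm above the bed. Pushing it along takes 2 to 6 N. It lies flat with its long side along its own y axis, thickness along z; symmetric under a half turn about z.
- spacer_centre (a point): Centre (half-way up) of the pale wooden spacer, an open rectangular frame lying on the table left or right of the jig: 60 mm (x) by 140 mm (y), 18 mm high, rails 14 mm wide, about 0.12 kg. Seated on the frame: centre 33 mm above the bed. It lies flat with its long side along its own y axis, thickness along z; symmetric under a half turn about z.
- board_centre (a point): Centre (half-way up) of the dark brown backing board, a solid slab with two flat steel plates let into its top, lying on the table on the other side of the jig: 60 mm (x) by 140 mm (y), 16 mm thick, about 0.13 kg. Seated on the spacer: centre 50 mm above the bed. It lies flat with its long side along its own y axis, thickness along z; symmetric under a half turn about z.
- bottle: Bystander: brown glass bottle, 60 mm across, 130 mm high, standing; origin under its centre.
- jar: Bystander: glass jar with a blue cap, 68 mm across, 100 mm high, standing; origin under its centre.
- palette: Bystander: white paint palette, 220 (x) by 90 (y) by 22 mm high; origin under its centre.
- sandblock: Bystander: cork sanding block, 100 (x) by 60 (y) by 40 mm high; origin under its centre.
Mind the look-alikes: they are no part of the job. What is shaped like the part that bears frame_centre but orange or purple is not meant. What is shaped like the part that bears spacer_centre but red is not meant.

How it is judged (in metres and radians):
On the way, in this order (a step that is already met when the one before it is completed fails the run):
1. the gold frame is home in the pocket, square against the back stop, flat on the bed (x of frame_centre in the frame of pocket between -0.006 and 0.006 m and y of frame_centre in the frame of pocket between -0.007 and 0.007 m and z of frame_centre in the frame of pocket between 0.008 and 0.016 m and angle between the x axis of frame_centre and the x axis of pocket, either way round below 0.08 rad and angle between frame_centre's own z axis and vertical below 0.06 rad), for 0.2 s.
2. the spacer lies flat and square on the frame in the pocket (all of step 1 and x of spacer_centre in the frame of pocket between -0.008 and 0.008 m and y of spacer_centre in the frame of pocket between -0.007 and 0.007 m and z of spacer_centre in the frame of pocket between 0.029 and 0.037 m and angle between the x axis of spacer_centre and the x axis of pocket, either way round below 0.08 rad and angle between spacer_centre's own z axis and vertical below 0.06 rad), for 0.2 s.
At the end, for the whole second after the job is handed in: The frame is in the pocket within 6 mm of home, the spacer lies on it and the board on the spacer, both within 8 mm of the pocket's centre along x and 7 mm along y; each is at its stacked height within 4 mm, turned at most 0.08 rad from the pocket, tilted at most 0.06 rad, and at rest (all of step 2 and x of board_centre in the frame of pocket between -0.008 and 0.008 m and y of board_centre in the frame of pocket between -0.007 and 0.007 m and z of board_centre in the frame of pocket between 0.046 and 0.054 m and angle between the x axis of board_centre and the x axis of pocket, either way round below 0.08 rad and angle between board_centre's own z axis and vertical below 0.06 rad and linear speed of each of frame, spacer, board below 0.02 m/s); the robot touches nothing.
It fails at once if the gold frame is lifted more than 15 mm off the bed (z of frame_centre in the frame of pocket above 0.027 m).
It fails at once if the spacer or the board falls freely (more than about 25 mm) ((linear speed of spacer above 0.7 m/s and contact force between spacer and the fingers below 0.05 N and contact force between spacer and the arm below 0.05 N) or (linear speed of board above 0.7 m/s and contact force between board and the fingers below 0.05 N and contact force between board and the arm below 0.05 N)).
It fails at once if the bottle, jar, palette or cork block is moved more than 30 mm (distance of any of bottle, jar, palette, sandblock from where it was at the start of the episode above 0.03 m).
It also fails if it takes over 64 s, if anything falls off the work surface, if the arm or the gripper's body presses on something with over 40 N, if the wrist force passes 120 N, or if a joint passes its speed limit or range.

ROBOT

A 6-joint arm with a two-finger parallel gripper is mounted at the origin on the work surface. World frame = base frame: x ahead of the robot, y to its left, z up, the work surface at z = 0. Lengths are in m, angles in degrees, forces in N, time in s.
With the tool pointing down it reaches from about 0.35 to 0.875 m from the base axis. Payload 15.5 kg.
Tool frame: the origin (TCP) lies midway between the tips of the shut fingers; the grasp point (between the pads) lies 19 mm behind it; z points along the fingers, y is the line along which they close (so a half turn about z gives the same grasp; the last joint's range is limited). The gripper opens to 85 mm and grips with 20 to 120 N. Pads are 22 mm wide; open, the fingers measure 114 mm over their backs; the gripper's body (76 mm by 85 mm) begins 54 mm behind the grasp point. The pads swing forward as they close: fully open they stand 13 mm farther back than shut.
Start: joints at [-5.472, 28.281, 77.091, -0, 74.628, -5.472], TCP at [0.625, 0, 0.231] pointing down, gripper open.
Joint ranges: [-166.48, 166.48], [-47.26, 123.95], [12.59, 153.08], [-70.14, 250.14], [6.76, 159.57], [-176.63, 176.63]. Speed limits (degrees/s): [108.29, 108.29, 147.25, 172.46, 172.46, 172.46].

INTERFACE

Orientations are given as [roll, pitch, yaw] about the fixed x, y, z axes, in that order (R = Rz(yaw) Ry(pitch) Rx(roll)).
In Python, from plant import * gives the robot as it stands. The module is installed in compiled form; this text tells all that it offers. Calls block until the motion is done:
- movep(position, orientation): joint-space move of the TCP to a pose.
- move_straight(position, rotation=None, rate=0.15): straight line of the TCP; rotation=None keeps the orientation; rate is the mean speed in m/s.
- goto_joints(angles): joint-space move.
- set_gripper(opening): opening from 0.0 (shut) to 1.0 (fully open); the grip force is fixed at half the most; returns when the fingers have stopped.
- hold(seconds).
- inverse_kinematics(position, orientation): joint angles nearest the present ones, or None.
- capture(name): name is "scene" or "side" or "wrist"; returns (picture, depth): 420x560x3 uint8, red, green, blue; 420x560 float32, m along the optical axis (not along the pixel's ray), 0 where there is no reading.
- calibration(name): a dict with "intrinsics" (3x3 intrinsics, pixels), "k1" (the pictures are not rectified: a ray, as slopes to the right and down, at radius r is drawn at 1 + k1 r^2 times it, then the intrinsics apply), "eye" and "attitude" of the camera in the world; the wrist camera has in their place "hand_eye" (4x4, takes a point from camera to tool coordinates, whose origin is the TCP and whose axes are the flange's). Camera axes: x right, y up, looking along -z (the intrinsics and any distortion apply to the point x, -y, -z); pixel columns grow to the right and rows downward; lengths in m; the calibration is good to about 2 mm. A picture is of the moment at which its call begins: read the wrist's pose just before it. calibration takes no time and is no camera call.
A pose or a line that the arm cannot do raises Unreachable and nothing moves.
- sign_off(): hands the job in; it is judged then, once.
Trained networks look in the newest picture that a camera, given by its name, has taken for a name from the list of things; names that differ only in an ending like _2 or _b are one class to them, and where a whole thing is asked for, a point or a joint stands for the part that bears it (a point fixed in the world has none). Each returns a list of dicts, best first, with "conf" (0 to 1); they miss things now and then, are a little off and sometimes report something else, mostly with a low value. They report only what shows in the picture. A call takes as long as a camera call. They do not tell look-alikes from the thing itself.
- boxes_of(label, camera): "at" ([column, row] in pixels, amid what is visible of it).
- mark_of(label, camera): "at" ([column, row] in pixels: a listed point, or the origin of a listed thing).
Readings, each from a call of its own:
- read_time(): time.
- read_joints(): joint angles.
- read_joint_velocities(): joint speeds.
- read_effort(): joint torques, N m.
- read_position(): TCP position.
- read_tool_rot(): TCP orientation.
- read_wrist_force(): force on the tool from outside, world axes, zero at the start.
- read_wrist_torque(): the same for the moment, N m.
- read_finger_gap(): opening from 0.0 (shut) to 1.0 (fully open).
- read_finger_force(): force on a finger pad.
Only numpy, scipy, OpenCV 4.12 (cv2) and the standard library are available. Lean on these libraries where they do the work, as an engineer would, in place of code of your own. Each camera call takes 0.05 s, during which the arm holds its last target. There are 200 camera calls.

## Working session

There is one attempt and no reset: what is moved stays moved. The work goes in short steps, each a Python script; the robot and the scene stay as the last script left them, time stands still between calls to the robot, and variables do not carry over. Pictures are saved under pics/ and viewed, at most 10 in all, crops included, and the job is handed in when it is done.

```bash
mkdir -p pics
cat > h.py <<'E'
from plant import *
import numpy as np, cv2
from scipy.spatial.transform import Rotation as R
def cam(name, pose=None):
    c=calibration(name); K=np.array(c["intrinsics"])
    if name=="wrist":
        p,r=pose
        T=np.eye(4);T[:3,:3]=R.from_euler('xyz',r,degrees=True).as_matrix();T[:3,3]=p
        M=T@np.array(c["hand_eye"])
    else:
        M=np.eye(4);a=np.array(c["attitude"],float)
        M[:3,:3]=a if a.shape==(3,3) else R.from_euler('xyz',a,degrees=True).as_matrix();M[:3,3]=c["eye"]
    return K,c["k1"],M
def rays(uv,C):
    K,k1,M=C; uv=np.atleast_2d(np.array(uv,float))
    d=np.stack([(uv[:,0]-K[0,2])/K[0,0],(uv[:,1]-K[1,2])/K[1,1]],1); s=d.copy()
    for _ in range(20): s=d/(1+k1*(s**2).sum(1,keepdims=True))
    return np.c_[s[:,0],-s[:,1],-np.ones(len(s))]
def onplane(uv,C,z):
    M=C[2]; r=rays(uv,C)@M[:3,:3].T; t=(z-M[2,3])/r[:,2]
    return M[:3,3]+r*t[:,None]
def cloud(depth,C):
    h,w=depth.shape; u,v=np.meshgrid(np.arange(w),np.arange(h))
    P=rays(np.c_[u.ravel(),v.ravel()],C)*depth.reshape(-1,1)
    M=C[2]; return (P@M[:3,:3].T+M[:3,3]).reshape(h,w,3)
def snap(name,fn=None):
    pose=(read_position(),read_tool_rot()) if name=="wrist" else None
    im,d=capture(name); C=cam(name,pose)
    if fn: cv2.imwrite("pics/"+fn,im[:,:,::-1])
    return im,d,C
E
python3 - <<'E'
from h import *
for n in ("scene","side","wrist"):
    im,d,C=snap(n,n+"0.png"); np.savez(n+"0.npz",im=im,d=d,K=C[0],k=C[1],M=C[2])
    print(n,calibration(n).keys(),np.round(C[2],3).tolist(),C[1])
    P=cloud(d,C)
    for l in ("pocket","stop","mouth","frame_centre","spacer_centre","board_centre"):
        for q in mark_of(l,n)[:3]:
            u,v=np.round(q["at"]).astype(int); 
            p=P[v,u] if 0<=v<420 and 0<=u<560 else None
            print(l,round(q["conf"],2),u,v,np.round(p,3) if p is not None else '')
print(read_position(),read_tool_rot(),read_time())
a=cv2.imread("pics/scene0.png");cv2.imwrite("pics/both0.png",cv2.resize(np.vstack([a,cv2.imread("pics/side0.png")]),(400,600)))
E
```

```text
scene dict_keys(['intrinsics', 'k1', 'eye', 'attitude']) [[0.426, -0.531, 0.732, 1.628], [0.905, 0.26, -0.337, -0.508], [-0.011, 0.806, 0.591, 0.951], [0.0, 0.0, 0.0, 1.0]] -0.11977946754868617
pocket 0.94 283 241 [ 0.605 -0.022  0.006]
stop 0.78 290 250 [ 0.652 -0.023  0.009]
mouth 0.87 278 237 [ 0.584 -0.028  0.007]
frame_centre 0.96 268 221 [ 0.513 -0.026  0.014]
frame_centre 0.84 283 183 [0.348 0.102 0.011]
frame_centre 0.59 353 198 [0.511 0.266 0.004]
spacer_centre 0.79 330 163 [0.3   0.305 0.006]
spacer_centre 0.66 357 197 [0.51  0.282 0.003]
board_centre 0.78 187 238 [ 0.487 -0.264  0.017]
side dict_keys(['intrinsics', 'k1', 'eye', 'attitude']) [[-0.988, 0.094, -0.127, 0.324], [-0.158, -0.572, 0.805, 1.138], [0.003, 0.815, 0.579, 0.862], [0.0, 0.0, 0.0, 1.0]] -0.015553453300464643
pocket 0.86 252 219 [0.605 0.059 0.058]
mouth 0.61 264 217 [ 0.587 -0.026  0.007]
mouth 0.27 308 183 [ 0.47  -0.253  0.012]
frame_centre 0.84 327 249 [0.368 0.125 0.025]
frame_centre 0.76 339 207 [ 0.348 -0.123  0.008]
frame_centre 0.75 283 212 [ 0.528 -0.056  0.013]
spacer_centre 0.72 337 296 [ 0.326  0.283 -0.001]
spacer_centre 0.65 262 280 [ 0.535  0.257 -0.001]
board_centre 0.82 307 182 [ 0.473 -0.253  0.016]
wrist dict_keys(['intrinsics', 'k1', 'hand_eye']) [[1.0, 0.0, 0.0, 0.624], [-0.001, 0.961, 0.277, 0.07], [-0.0, -0.277, 0.961, 0.374], [0.0, 0.0, 0.0, 1.0]] -0.07138042612014128
pocket 0.79 274 207 [ 0.617 -0.024  0.006]
stop 0.74 302 208 [ 0.646 -0.025  0.007]
mouth 0.91 246 212 [ 0.587 -0.03   0.006]
frame_centre 0.97 51 289 [ 0.357 -0.122  0.008]
frame_centre 0.67 14 96 [0.353 0.093 0.007]
frame_centre 0.57 184 214 [ 0.523 -0.03   0.015]
board_centre 0.76 171 395 [0.603 0.017 0.317]
[6.24992420e-01 2.27700108e-05 2.31291238e-01] [1.79999995e+02 9.83452884e-04 9.00043677e+01] 1.05
```

View pics/scene0.png

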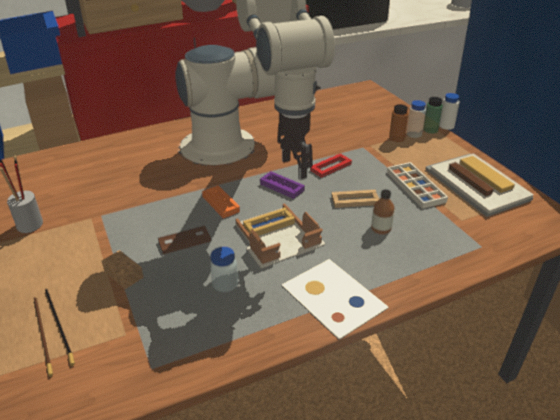

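View pics/side0.png

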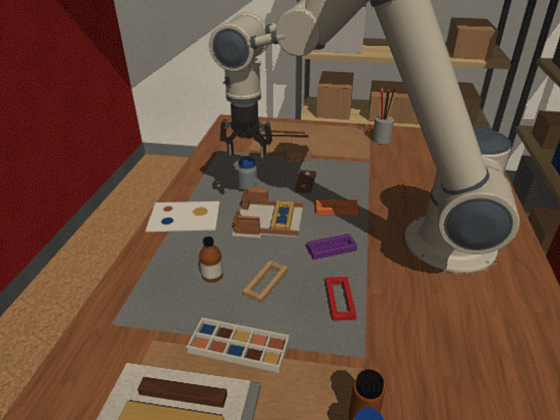

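The scene shows the gold frame on the jig at about (268,221), with the spacer at (355,198) and the dark board at (187,239). The orange (220,201), purple (282,184) and red (331,165) parts are look-alikes. In the side view the same parts are at (283,213), (266,280) and (307,182). Next I'll take close wrist views of the spacer and the board.

Run:
```python
from h import *
for n,p in (("spacer",[0.52,0.295,0.22]),("board",[0.485,-0.225,0.22])):
    movep(p,[180,0,90]); hold(0.2)
    im,d,C=snap("wrist",n+"1.png"); np.savez(n+"1.npz",im=im,d=d,K=C[0],k=C[1],M=C[2])
    P=cloud(d,C)
    for l in (n+"_centre","bottle","jar","sandblock","palette"):
        for q in mark_of(l,"wrist")[:2]:
            u,v=np.round(q["at"]).astype(int)
            print(n,l,round(q["conf"],2),u,v,np.round(onplane(q["at"],C,0.01)[0],3))
print(read_time())
ims=[cv2.imread(f"pics/{n}.png") for n in("wrist0","spacer1","board1")]
cv2.imwrite("pics/m1.png",cv2.resize(np.vstack([np.hstack(ims[:2]),np.hstack([ims[2],ims[2]*0])]),(800,600)))
```

```text
spacer spacer_centre 0.71 282 213 [0.521 0.267 0.01 ]
spacer spacer_centre 0.61 82 185 [0.318 0.297 0.01 ]
spacer bottle 0.84 423 217 [0.666 0.263 0.01 ]
board board_centre 0.76 280 232 [ 0.484 -0.271  0.01 ]
board jar 0.61 476 187 [ 0.683 -0.224  0.01 ]
5.125
```

View pics/m1.png

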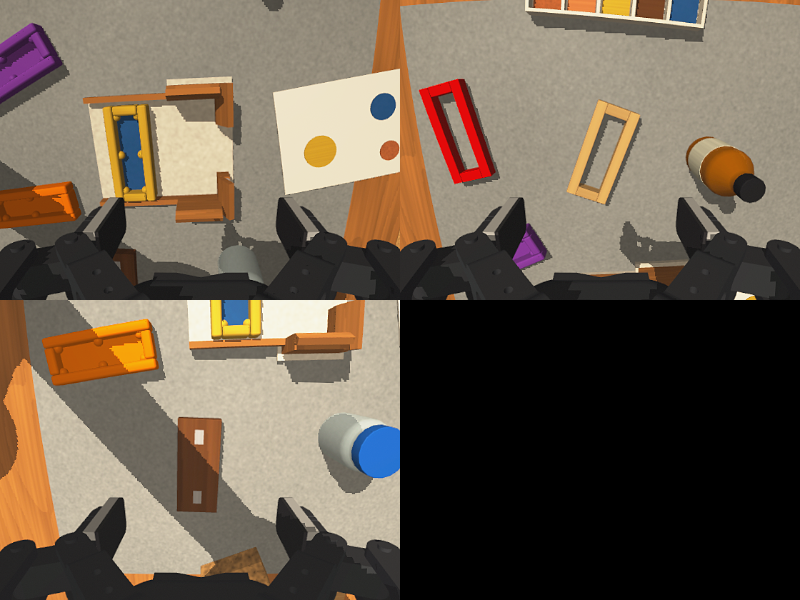

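The wrist views, in native pixels, show the gold frame at about (184,214) near the open end of the jig, with its long side across. The spacer is at (282,213), turned about 15–20°. The board is at (280,232), nearly aligned with the jig. I'll fit exact poses from the depth data.

```bash
cat > fit.py <<'E'
from h import *
from scipy.optimize import minimize
def rect(P,im,c,zlo,zhi,rad=0.1,name=None,col=None):
    "flat part: min-area rectangle of the largest patch of points between two heights near c -> centre, yaw of its short (x) axis, sizes, median z"
    m=(P[...,2]>zlo)&(P[...,2]<zhi)&(np.hypot(P[...,0]-c[0],P[...,1]-c[1])<rad)
    if col is not None: m&=col
    n,l,s,_=cv2.connectedComponentsWithStats(cv2.morphologyEx(m.astype(np.uint8),cv2.MORPH_OPEN,np.ones((2,2))))
    k=1+np.argmax(s[1:,4]); q=P[l==k]
    (x,y),(w,h),a=cv2.minAreaRect((q[:,:2]*1000).astype(np.float32))
    if w>h: w,h,a=h,w,a+90
    a=(a+90)%180-90
    return np.array([x,y])/1000,a,(w,h),np.median(q[:,2])
def jig(P,x0):
    q=P.reshape(-1,3); q=q[(q[:,2]>-0.01)&(q[:,2]<0.075)]*1000
    def res(v):
        c,s=np.cos(v[2]),np.sin(v[2]); d=q[:,:2]-v[:2]
        x=d[:,0]*c+d[:,1]*s; y=np.abs(-d[:,0]*s+d[:,1]*c)
        k=(x>-148)&(x<40)&(y<88)&~((x>-140)&(x<-40)&(y<72))
        z=q[k,2]; x=x[k];y=y[k]
        h=np.full(len(x),6.); h[(x<-30)&(y>74)&(y<82)]=21; h[(x<-30)&(y>82)]=0
        h[(x>=-30)&(y>74)&(x<34)]=62; h[(x>30)&(y>38)&(y<74)]=45
        return np.minimum(np.abs(z-h),15).mean()
    best=min((minimize(res,[x0[0]*1000+a,x0[1]*1000+b,t],method='Nelder-Mead',options=dict(initial_simplex=np.array([[x0[0]*1000+a,x0[1]*1000+b,t]]*4)+np.vstack([np.zeros(3),np.diag([6,6,.05])]))) for a in(-5,5) for b in(-5,5) for t in(-.03,.03,.08)),key=lambda r:r.fun)
    v=best.x; return v[:2]/1000,np.degrees(v[2]),best.fun
def draw(im,C,c,yaw,w,h,z,colr):
    K,k1,M=C; t=np.radians(yaw); o=np.array([[-w,-h],[w,-h],[w,h],[-w,h]])/2
    p=np.c_[o@np.array([[np.cos(t),np.sin(t)],[-np.sin(t),np.cos(t)]])+c,np.full(4,z)]
    q=(p-M[:3,3])@M[:3,:3]; s=np.c_[q[:,0],-q[:,1]]/-q[:,2:]; s=s*(1+k1*(s**2).sum(1,keepdims=True))
    uv=s*[K[0,0],K[1,1]]+K[:2,2]; cv2.polylines(im,[np.round(uv).astype(np.int32)],True,colr,1)
E
python3 - <<'E'
from fit import *
def ld(f):
    z=np.load(f); C=(z["K"],float(z["k"]),z["M"]); return z["im"],cloud(z["d"],C),C
im,P,C=ld("wrist0.npz"); hsv=cv2.cvtColor(im,cv2.COLOR_RGB2HSV)
fr=rect(P,im,(.52,-.03),.018,.034,col=(np.hypot(P[...,1]+.03,0)<.072)&(hsv[...,1]>150)&(hsv[...,0]>17)&(hsv[...,0]<35)); print("frame",fr)
j=jig(P,(.617,-.024)); print("jig",j)
t=np.radians(j[1]);Rj=np.array([[np.cos(t),np.sin(t)],[-np.sin(t),np.cos(t)]])
print("frame in pocket",Rj@(fr[0]-j[0]),fr[1]-j[1])
a=im[:,:,::-1].copy(); draw(a,C,fr[0],fr[1],.06,.14,.03,(0,0,255))
for x,w,z in((-.09,.12,.006),(.0,.06,.006),(.002,.064,.056)): draw(a,C,j[0]+Rj.T@[x,0],j[1],w,.148,z,(255,0,255))
sp=ld("spacer1.npz"); s=rect(sp[1],sp[0],(.521,.267),.012,.026); print("spacer",s)
b=sp[0][:,:,::-1].copy(); draw(b,sp[2],s[0],s[1],.06,.14,.018,(0,0,255))
bo=ld("board1.npz"); s=rect(bo[1],bo[0],(.484,-.268),.010,.024); print("board",s)
c=bo[0][:,:,::-1].copy(); draw(c,bo[2],s[0],s[1],.06,.14,.016,(0,255,0))
for n,Q,cc in(("wrist",P,(.6,.1)),("sp",sp[1],(.45,.3)),("bo",bo[1],(.42,-.2))):
    q=Q[np.hypot(Q[...,0]-cc[0],Q[...,1]-cc[1])<.02]; print(n,"table z",np.median(q[:,2]),q[:,2].std())
cv2.imwrite("pics/m2.png",np.vstack([np.hstack([a[60:340,80:480],b[60:340,80:480]]),np.hstack([c[100:380,80:480],c[100:380,80:480]*0])]))
E
```

```text
frame (array([ 0.53634064, -0.00464811]), -21.6636962890625, (108.61518096923828, 203.39805603027344), np.float64(0.02952758023224339))
jig (array([ 0.61565083, -0.02496987]), np.float64(2.4865722373958623), np.float64(2.638349826836365))
frame in pocket [-0.07835385  0.02374352] -24.150268526458362
spacer (array([0.52569031, 0.27132953]), -17.754638671875, (67.09334564208984, 172.8483123779297), np.float64(0.018008132456528936))
board (array([ 0.48353491, -0.25319534]), -2.2987518310546875, (61.69528579711914, 197.06190490722656), np.float64(0.016082940840453724))
wrist table z 0.0007875477406081299 0.0007773985912165346
sp table z 0.28666629621638823 0.0999261060245246
bo table z 0.2851784635879103 0.1199673393813557
```

View pics/m2.png

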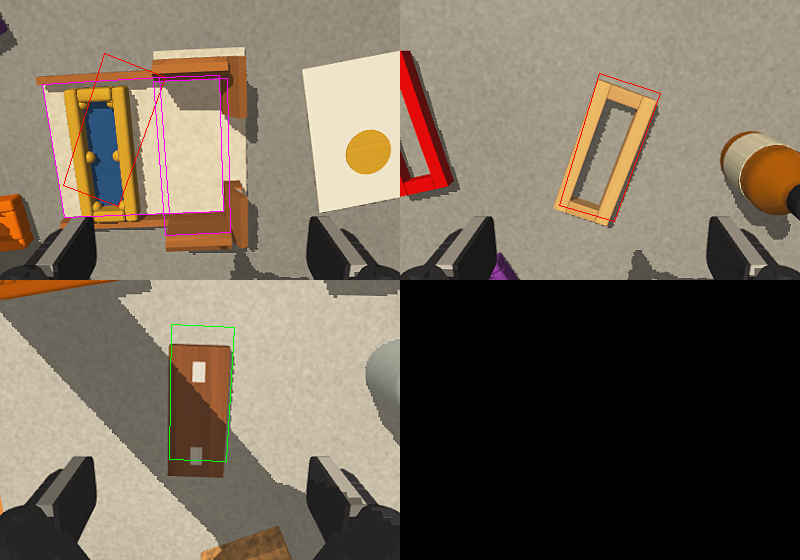

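```bash
cat >> fit.py <<'E'
def rect(P,im,c,zlo,zhi,rad=0.1,col=None,k=4):
    m=(P[...,2]>zlo)&(P[...,2]<zhi)&(np.hypot(P[...,0]-c[0],P[...,1]-c[1])<rad)
    if col is not None: m&=col
    n,l,s,_=cv2.connectedComponentsWithStats(cv2.morphologyEx(m.astype(np.uint8),cv2.MORPH_OPEN,np.ones((k,k))))
    q=P[l==1+np.argmax(s[1:,4])]
    (x,y),(w,h),a=cv2.minAreaRect((q[:,:2]*1000).astype(np.float32))
    if w>h: w,h,a=h,w,a+90
    return np.array([x,y])/1000,(a+90)%180-90,(w,h),np.median(q[:,2])
def jig2(P,c,yaw,verbose=True):
    for _ in range(3):
        t=np.radians(yaw); q=P.reshape(-1,3)*1000; d=q[:,:2]-np.array(c)*1000
        x=d[:,0]*np.cos(t)+d[:,1]*np.sin(t); y=-d[:,0]*np.sin(t)+d[:,1]*np.cos(t); z=q[:,2]
        L=[]
        for s in(1,-1):
            k=(z>17)&(z<24)&(x>-140)&(x<-40)&(s*y>72)&(s*y<88)
            L.append(np.polyfit(x[k],y[k],1) if k.sum()>40 else None)
        L=[l for l in L if l is not None]
        yaw+=np.degrees(np.arctan(np.mean([l[0] for l in L])))
        e=[]
        for s in(1,-1):   # fence fronts, bed front, stop tops
            k=(z>40)&(z<70)&(s*y>74)&(s*y<92)&(x>-50)&(x<0); e.append(np.percentile(x[k],1)+30 if k.sum()>20 else np.nan)
        k=(z>4)&(z<9)&(np.abs(y)<50)&(x<-130)&(x>-170); e.append(np.percentile(x[k],2)+150 if k.sum()>20 else np.nan)
        dy=np.mean([np.polyval(l,0) for l in L]) if len(L)==2 else 0
        dx=np.nanmean(e); c=np.array(c)+np.array([dx*np.cos(t)-dy*np.sin(t),dx*np.sin(t)+dy*np.cos(t)])/1000
        if verbose: print("jig2",[np.round([l[0],np.polyval(l,0)],3) for l in L],np.round(e,1),np.round(c,4),round(yaw,2))
    return c,yaw
E
cat > a.py <<'E'
from fit import *
def ld(f):
    z=np.load(f); C=(z["K"],float(z["k"]),z["M"]); return z["im"],cloud(z["d"],C),C
im,P,C=ld("wrist0.npz"); hsv=cv2.cvtColor(im,cv2.COLOR_RGB2HSV)
c,yaw=jig2(P,(.6157,-.025),2.5)
t=np.radians(yaw);Rj=np.array([[np.cos(t),np.sin(t)],[-np.sin(t),np.cos(t)]])
gold=(hsv[...,1]>130)&(hsv[...,0]>19)&(hsv[...,0]<35)
fr=rect(P,im,(.515,-.03),.02,.036,col=gold,k=3); print("frame",fr)
print("frame in pocket",Rj@(fr[0]-c),fr[1]-yaw)
a=im[:,:,::-1].copy(); draw(a,C,fr[0],fr[1],.06,.14,.03,(0,0,255))
for x,w,z in((-.09,.12,.006),(.0,.06,.006),(.002,.064,.056)): draw(a,C,c+Rj.T@[x,0],yaw,w,.148,z,(255,0,255))
sp=ld("spacer1.npz"); s=rect(sp[1],sp[0],(.521,.267),.012,.026); print("spacer",s)
b=sp[0][:,:,::-1].copy(); draw(b,sp[2],s[0],s[1],.06,.14,.018,(0,0,255))
bo=ld("board1.npz"); s=rect(bo[1],bo[0],(.484,-.268),.010,.024); print("board",s)
e=bo[0][:,:,::-1].copy(); draw(e,bo[2],s[0],s[1],.06,.14,.016,(0,255,0))
cv2.imwrite("pics/m3.png",np.vstack([np.hstack([a[60:340,80:480],b[60:340,80:480]]),np.hstack([e[100:380,80:480],e[100:380,80:480]*0])]))
E
python3 a.py
```

```text
jig2 [array([2.000e-03, 7.841e+01]), array([ 2.4000e-02, -7.5768e+01])] [0.6 1.  0.5] [ 0.6163 -0.0236] 3.25
jig2 [array([-1.1000e-02,  7.7124e+01]), array([ 1.1000e-02, -7.7086e+01])] [ 1.  -0.7 -0.3] [ 0.6164 -0.0236] 3.25
jig2 [array([-1.1000e-02,  7.7105e+01]), array([ 1.1000e-02, -7.7105e+01])] [ 1.  -0.7 -0.3] [ 0.6164 -0.0236] 3.25
frame (array([ 0.52467145, -0.02971042]), 2.633507013320923, (59.787071228027344, 138.99191284179688), np.float64(0.029844090283211))
frame in pocket [-0.0918905 -0.0008709] -0.6176797295526821
spacer (array([0.52569031, 0.27132953]), -17.754638671875, (67.09334564208984, 172.8483123779297), np.float64(0.01800979503348757))
board (array([ 0.48353491, -0.25319534]), -2.2987518310546875, (61.69528579711914, 197.06190490722656), np.float64(0.016084175417645175))
```

View pics/m3.png

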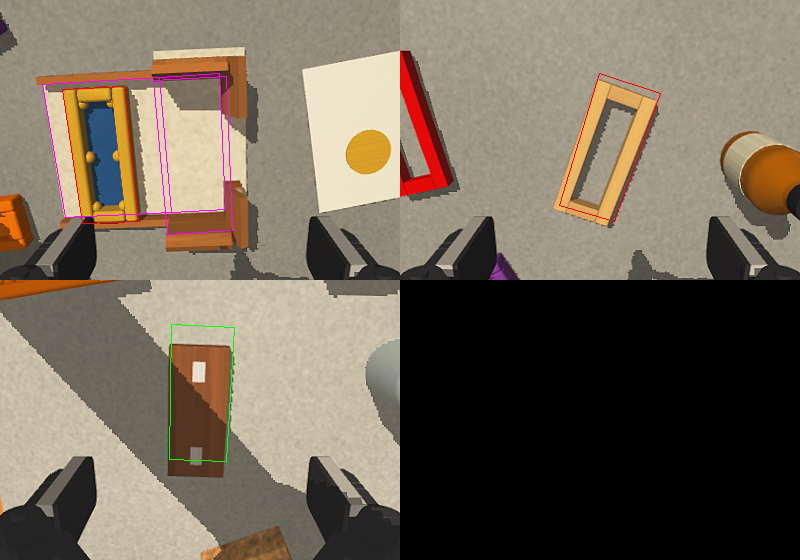

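The jig and frame fits match the picture: the pocket is at (0.616,-0.024), turned 3.25°. The spacer and board masks picked up stray points, so I'll redo those with colour. First I'll push the frame home with both fingertips.

```bash
cat > push.py <<'E'
from fit import *
def ld(f):
    z=np.load(f); C=(z["K"],float(z["k"]),z["M"]); return z["im"],cloud(z["d"],C),C
for n,c,zt in(("spacer",(.521,.267),.018),("board",(.484,-.268),.016)):
    im,P,C=ld(n+"1.npz"); hsv=cv2.cvtColor(im,cv2.COLOR_RGB2HSV)
    Q=onplane(np.stack(np.meshgrid(np.arange(560),np.arange(420)),-1).reshape(-1,2),C,zt).reshape(420,560,3)
    col=(hsv[...,1]>90)&(hsv[...,0]<25)&(np.abs(P[...,2]-zt)<.003)
    print(n,rect(Q,im,c,0,1,col=col,k=3))
pc=np.array([.6164,-.0236]); yaw=3.25; t=np.radians(yaw)
W=lambda x,y,z:[pc[0]+x*np.cos(t)-y*np.sin(t),pc[1]+x*np.sin(t)+y*np.cos(t),z]
movep(W(-.146,-.001,.15),[180,0,yaw])
move_straight(W(-.146,-.001,-.002),rate=.1); hold(.2)
u=np.array([np.cos(t),np.sin(t),0]); f0=np.array(read_wrist_force()); print("down",f0,read_position(),read_finger_gap())
x=-.146; log=[]
while x<-.028:
    x+=.006 if x<-.06 else .0012
    move_straight(W(x,-.001,-.002),rate=.06)
    f=-(np.array(read_wrist_force())-f0)@u; log.append((round(x*1000,1),round(f,1)))
    if f>11: break
print(log,read_time()); hold(.3); print(read_wrist_force())
move_straight(W(x-.03,-.001,-.002),rate=.1)
move_straight(W(-.10,0,.23),rate=.2); hold(.2)
im,d,C=snap("wrist","push.png"); np.savez("push.npz",im=im,d=d,K=C[0],k=C[1],M=C[2]); print(read_time())
E
python3 push.py
```

```text
spacer (array([0.52123712, 0.26580139]), -19.872787475585938, (59.87765884399414, 139.1031951904297), np.float64(0.018000000000000016))
board (array([ 0.48066605, -0.2722901 ]), -2.038604736328125, (59.422203063964844, 139.3050079345703), np.float64(0.016000000000000014))
down [-0.46977944 -0.32099719  0.65958267] [ 0.4708677  -0.03288877 -0.00170343] 0.9985080171192411
[(-140.0, np.float64(0.6)), (-134.0, np.float64(-0.1)), (-128.0, np.float64(-1.6)), (-122.0, np.float64(-0.3)), (-116.0, np.float64(-0.8)), (-110.0, np.float64(-0.7)), (-104.0, np.float64(0.1)), (-98.0, np.float64(-0.2)), (-92.0, np.float64(-0.8)), (-86.0, np.float64(0.2)), (-80.0, np.float64(-1.0)), (-74.0, np.float64(-0.3)), (-68.0, np.float64(-1.1)), (-62.0, np.float64(0.2)), (-56.0, np.float64(0.2)), (-54.8, np.float64(-0.9)), (-53.6, np.float64(-0.2)), (-52.4, np.float64(0.2)), (-51.2, np.float64(-0.1)), (-50.0, np.float64(-0.4)), (-48.8, np.float64(0.5)), (-47.6, np.float64(-0.5)), (-46.4, np.float64(-0.5)), (-45.2, np.float64(0.1)), (-44.0, np.float64(0.2)), (-42.8, np.float64(-0.3)), (-41.6, np.float64(0.7)), (-40.4, np.float64(6.0)), (-39.2, np.float64(11.5))] 15.9417
[-10.66078205  -0.52647072   7.45822946]
18.2583
```

View pics/push.png

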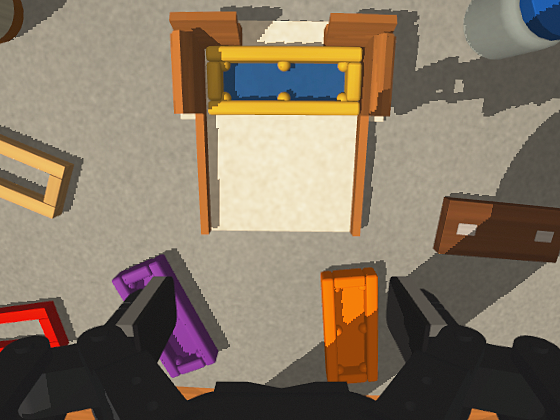

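The frame sits against the stop at about (285,80), between the fences, and the contact force rose where expected. I'll check that numerically, then pick up the spacer.

```bash
cat > pick.py <<'E'
from fit import *
def pick(c,yaw,z=-.003):
    movep([c[0],c[1],.14],[180,0,90+yaw])
    move_straight([c[0],c[1],z],rate=.1); hold(.15); print("at",read_position(),read_wrist_force())
    set_gripper(0.0); print("gap",read_finger_gap(),read_finger_force(),read_wrist_force())
    move_straight([c[0],c[1],.17],rate=.12); hold(.2); print("lifted",read_finger_gap(),read_finger_force(),read_time())
def place(pc,yaw,dx,dy,ztop,clear=.012):
    t=np.radians(yaw); x,y=pc[0]+dx*np.cos(t)-dy*np.sin(t),pc[1]+dx*np.sin(t)+dy*np.cos(t)
    movep([x,y,.17],[180,0,90+yaw]); 
    move_straight([x,y,ztop+clear],rate=.1); hold(.3)
    f0=np.array(read_wrist_force()); z=ztop+clear; log=[]
    while z>ztop-.003:
        z-=.0015 if z>ztop+.003 else .0008
        move_straight([x,y,z],rate=.03); f=np.array(read_wrist_force())-f0; log.append((round((z-ztop)*1000,1),*np.round(f,1).tolist()))
        if f[2]>5: break
    print(log); hold(.15); set_gripper(1.0); hold(.1)
    move_straight([x,y,.18],rate=.12); print("placed",read_time())
E
python3 - <<'E'
from pick import *
def ld(f):
    z=np.load(f); C=(z["K"],float(z["k"]),z["M"]); return z["im"],cloud(z["d"],C),C
im,P,C=ld("push.npz"); hsv=cv2.cvtColor(im,cv2.COLOR_RGB2HSV)
c,yaw=jig2(P,(.6164,-.0236),3.25)
gold=(hsv[...,1]>130)&(hsv[...,0]>19)&(hsv[...,0]<35)
Q=onplane(np.stack(np.meshgrid(np.arange(560),np.arange(420)),-1).reshape(-1,2),C,.03).reshape(420,560,3)
fr=rect(P,im,c,.02,.036,col=gold,k=3); print("frame",fr,Q is None)
t=np.radians(yaw);print("in pocket",np.array([[np.cos(t),np.sin(t)],[-np.sin(t),np.cos(t)]])@(fr[0]-c),fr[1]-yaw)
pick((.5212,.2658),-19.87)
im,d,C=snap("wrist","held.png")
E
```

```text
jig2 [array([-9.000e-03,  7.668e+01]), array([-1.7000e-02, -7.9131e+01])] [ 0.9 -1.6  0.2] [ 0.6163 -0.0248] 2.5
jig2 [array([4.0000e-03, 7.7896e+01]), array([-4.0000e-03, -7.7812e+01])] [ 0.  -0.4  0.6] [ 0.6164 -0.0248] 2.52
jig2 [array([4.0000e-03, 7.7854e+01]), array([-4.0000e-03, -7.7909e+01])] [-0.  -0.5  0.6] [ 0.6164 -0.0248] 2.51
frame (array([ 0.61549713, -0.02668679]), 2.7679238319396973, (58.92778015136719, 138.29551696777344), np.float64(0.029825678039564874)) False
in pocket [-0.00095901 -0.00183154] 0.2591785129159132
at [ 0.52141758  0.26588651 -0.00259565] [-0.23112432  0.43503796 -0.32422413]
gap 0.6912437499658309 64.48621988296509 [-2.5922874  -0.90846464  8.20642163]
lifted 0.6848410099499262 64.41828489303589 23.3417
```

View pics/held.png

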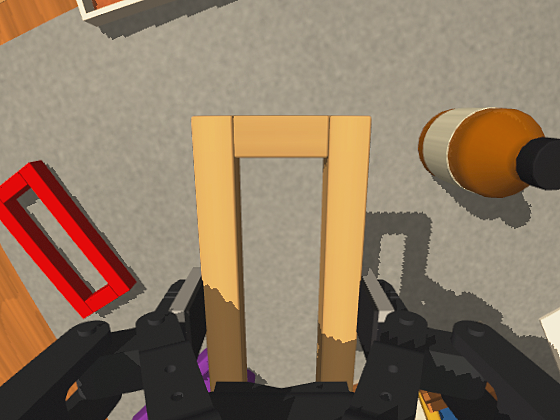

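The spacer is held squarely between the pads, with its far end at row 116, columns 192–371. I'll measure the offset in the grip, then place it.

Run:
```python
from pick import *
C=cam("wrist",(read_position(),read_tool_rot())); p=np.array(read_position()); M=R.from_euler('xyz',read_tool_rot(),degrees=True).as_matrix()
e=(onplane([[192,116],[371,116]],C,p[2]+.0208)-p)@M; print("ends in tool",e)
off=e[:,0].mean()-.070; print("off",off)
off=off if abs(off)<.006 else 0
place((.6164,-.0245),2.7,-.0012,-.0005-off,.0274)
t=np.radians(2.7); movep([.6164-.02,-.0245+.03,.23],[180,0,92.7]); hold(.2)
im,d,C=snap("wrist","sp_placed.png"); np.savez("sp.npz",im=im,d=d,K=C[0],k=C[1],M=C[2]); P=cloud(d,C)
hsv=cv2.cvtColor(im,cv2.COLOR_RGB2HSV)
s=rect(P,im,(.6164,-.0245),.042,.052,col=(hsv[...,1]>70)&(hsv[...,0]<25)&(P[...,2]>.042),k=4); print(s)
c,y=jig2(P,(.6164,-.0245),2.7)
for yy,cc in((2.7,np.array([.6164,-.0245])),(y,c)):
    t=np.radians(yy);print("in pocket",np.array([[np.cos(t),np.sin(t)],[-np.sin(t),np.cos(t)]])@(s[0]-cc),s[1]-yy)
```

```text
ends in tool [[ 0.06933026 -0.02969754 -0.02081211]
 [ 0.06930331  0.02912294 -0.0208361 ]]
off -0.0006832144039793653
[(10.5, 0.5, -0.4, -0.0), (9.0, -0.2, 0.2, 0.3), (7.5, 0.7, -1.0, 0.1), (6.0, 0.1, 0.2, 0.1), (4.5, -0.1, -0.6, -0.8), (3.0, 0.4, -0.6, -0.4), (2.2, -0.0, -0.9, -0.7), (1.4, -0.2, -0.5, -0.3), (0.6, 1.5, -0.2, -0.7), (-0.2, -1.2, -0.2, 5.8)]
placed 30.8833
(array([ 0.61859619, -0.02037774]), 2.1070189476013184, (65.88929748535156, 192.2921905517578), np.float64(0.0480528243778543))
jig2 [array([-7.0000e-03,  7.7535e+01]), array([ 2.0000e-03, -7.6913e+01])] [0.6 0.2 0.5] [ 0.6168 -0.0242] 2.56
jig2 [array([-5.0000e-03,  7.7201e+01]), array([ 4.0000e-03, -7.7225e+01])] [ 0.1 -0.1  0. ] [ 0.6168 -0.0242] 2.55
jig2 [array([-5.0000e-03,  7.7213e+01]), array([ 5.0000e-03, -7.7213e+01])] [ 0.1 -0.1  0. ] [ 0.6168 -0.0242] 2.55
in pocket [0.00238794 0.00401423] -0.5929810523986818
in pocket [0.00195852 0.00372063] -0.44517916596870455
```

View pics/sp_placed.png

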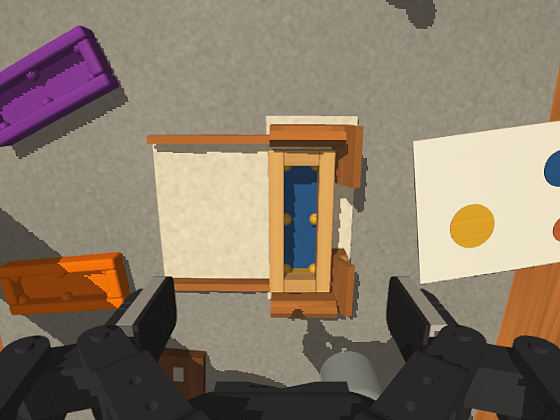

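The spacer lies square in the pocket at about (301,222), with its top at the expected 48 mm, and contact came at the predicted height. Next is the board.

Run:
```python
from pick import *
pick((.4807,-.2723),-2.04,-.0015)
p=np.array(read_position()); M=R.from_euler('xyz',read_tool_rot(),degrees=True).as_matrix()
im,d,C=snap("wrist","held2.png"); P=cloud(d,C); q=(P-p)@M
k=(np.abs(q[...,2]+.0175)<.006)&(np.abs(q[...,1])<.02)&(q[...,0]>.03)&(q[...,0]<.1)
off=np.percentile(q[k][:,0],99)-.070 if k.sum()>50 else 0; print("off",off,k.sum(),np.median(q[k][:,2]))
off=off if abs(off)<.005 else 0
place((.6165,-.0244),2.65,-.0012,-.0005-off,-.0012+.048)
movep([.6164-.02,-.0245+.03,.23],[180,0,92.7]); hold(.2)
im,d,C=snap("wrist","final.png"); P=cloud(d,C)
m=(np.abs(P[...,0]-.6155)<.024)&(np.abs(P[...,1]+.0245)<.06); q=P[m]; print("top z",np.percentile(q[:,2],[2,50,98]),"slope",np.linalg.lstsq(np.c_[q[:,:2]-q[:,:2].mean(0),np.ones(len(q))],q[:,2],rcond=None)[0])
a=im[:,:,::-1].copy(); draw(a,C,np.array([.6165,-.0244]),2.65,.06,.14,.064,(0,255,0)); cv2.imwrite("pics/final_o.png",a[80:340,120:400].repeat(2,0).repeat(2,1))
print(read_time())
```

```text
at [ 0.48090931 -0.27241902 -0.00110264] [-0.02872023 -0.49281894  0.23466683]
gap 0.6828968075688678 62.97954797744751 [-1.1175452   0.27589996  8.44983131]
lifted 0.6835638906184321 64.38393473625183 36.5583
off -0.0006218177178672624 12830 -0.01732221497062531
[(10.5, 0.3, -0.8, -0.6), (9.0, 0.4, -1.5, -0.8), (7.5, 0.7, -0.6, -0.8), (6.0, 0.5, -1.7, -0.8), (4.5, 0.7, -1.1, -0.4), (3.0, 0.8, -0.8, 0.2), (2.2, -0.4, -1.4, -1.0), (1.4, 1.1, -1.0, -0.3), (0.6, 0.7, -1.7, -0.7), (-0.2, -0.6, -1.6, 7.3)]
placed 43.6583
top z [0.06300701 0.27976937 0.31951437] slope [0.38365472 2.65890809 0.2117841 ]
44.2583
```

View pics/final_o.png

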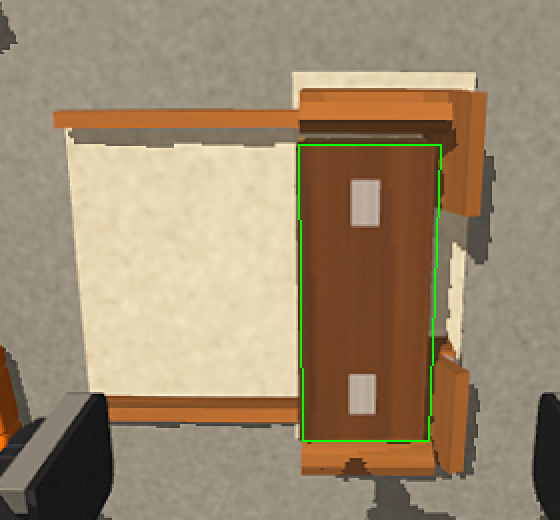

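The board lies flat in the pocket and its edges coincide with the outline predicted for home at 64 mm height. The gripper is clear of everything, so I'm handing the job in.

```bash
python3 -c "
from plant import *
print(sign_off(), read_time())"
```

```text
the job is handed in; nothing more can be done
the job is handed in; nothing more can be done
```

The gold frame is home against the back stop, the spacer lies on it and the board on the spacer, each set down square and in line by camera and force checks; I handed the job in at about 44 s of the 64 s allowed, and no verdict came back.

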